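# Set out the glazes from the damp keeper

## Robot

A 6-joint arm with a two-finger parallel gripper is mounted at the origin on the work surface. World frame = base frame: x ahead of the robot, y to its left, z up, the work surface at z = 0. Lengths are in m, angles in rad, forces in N, time in s.
With the tool pointing down it reaches from about 0.275 to 1 m from the base axis. Payload 8.4 kg.
Tool frame: the origin (TCP) lies on the centre line of the jaws, within the pads' length; the fingertips stand 17 mm ahead of it and the grasp point (between the pads) lies 2 mm behind it (bot.tcp_to_tips is the y of the fingertips in the tool frame, in m); y points along the fingers, z is the direction in which the jaws open and shut, and the axes are right-handed (so a half turn about y gives the same grasp; the last joint's range is limited). The gripper opens to 85 mm and grips with 20 to 120 N. Pads are 22 mm wide; open, the fingers measure 114 mm over their backs; the gripper's body (76 mm by 85 mm) begins 54 mm behind the grasp point. The pads swing forward as they close: fully open they stand 13 mm farther back than shut.
Start: joints at [1.184, 0.353, 1.633, -0, 1.155, -0.002], TCP at [0.235, 0.579, 0.248] pointing down, gripper open.
Joint ranges: [-2.63, 2.63], [-0.92, 2.1], [0.06, 2.66], [-1.3, 4.44], [0, 2.69], [-3.02, 3.02]. Speed limits (rad/s): [2.22, 2.22, 2.79, 3.14, 3.14, 3.14].

## Interface

Orientations are given as a unit quaternion [x, y, z, w].
In Python, from workcell import bot, hand, kinematics, get_obs, vision, hand_in gives the robot as it stands. The module is installed in compiled form; this text tells all that it offers. Calls block until the motion is done:
- bot.reach(position, orientation): joint-space move of the TCP to a pose.
- bot.servo_line(position, ori=None, velocity=0.15): straight line of the TCP; ori=None keeps the orientation; velocity is the mean speed in m/s.
- bot.goto_joints(angles): joint-space move.
- hand.move_gripper(opening, strength=None): finger opening in m; strength is the grip in N (None keeps the last); returns when the fingers have stopped.
- bot.dwell(seconds).
- kinematics.solve_ik(position, orientation): joint angles nearest the present ones, or None.
- get_obs(): the state.
- vision.read_camera(name): name is "scene" or "side" or "wrist"; returns a dict with "frame" (400x640x3 uint8, red, green, blue), "intrinsics" (3x3 intrinsics, pixels), "view" (4x4, takes a point from world to camera coordinates). Camera axes: x right, y down, z forward; pixel columns grow to the right and rows downward; lengths in m; the calibration is good to about 2 mm. A picture is of the moment at which its call begins. There is no depth.
A pose or a line that the arm cannot do raises bot.IKError and nothing moves.
- hand_in(): hands the job in, once; it reports no verdict.
The state is a dict: "time_s": time; "joint_pos": joint angles; "joint_vel": joint speeds; "joint_efforts": joint torques, N m; "position": TCP position; "orientation": TCP orientation; "wrist_force": force on the tool from outside, world axes, zero at the start; "ft_torque": the same for the moment, N m; "gripper_width": finger opening in m.
Only numpy, scipy, OpenCV 4.12 (cv2) and the standard library are available. Lean on these libraries where they do the work, as an engineer would, in place of code of your own. Each camera call takes 0.05 s, during which the arm holds its last target. There are 200 camera calls.

## Task

Set the painter's place: free the damp keeper's cover by pressing it down and giving it a quarter turn anticlockwise, lift it off and stand it right way up on the cork pad. Stand the tall bottle and every jar from the keeper upright on the round wooden board; the glaze in the bottle has settled, so on the way turn it upside down, hold it so for about two seconds and turn it upright again. Then put the cover back on the empty keeper and lock it with a press and a quarter turn clockwise, and leave the dish, the water pot and the brush where they are.

Things in the scene. Friction and masses are not known exactly. Their poses are not given: they have to be found in the camera images.
- base: Fixed round steel base of the damp keeper, 258 mm in diameter; origin at the centre of its underside, z up; place and yaw vary. Bottle and jars stand on its floor, 16 mm above the origin, inside a collar of 173 mm inner diameter that rises to 34 mm. A sprung rubber seal ring (188 to 212 mm in diameter) lies round the collar, and two claws face each other outside the seal.
- claw (a point): Middle of the top of one claw; the other is half a turn round. A claw is a ledge 107 to 128 mm from the base's axis, top 41 and underside 36 mm above the base's origin, spanning 81 degrees: from an end stop (seen from above 15 degrees clockwise of the base's +x axis; the other: of -x) anticlockwise to an open end at 66 degrees. A tooth hangs 4 mm below it at 10 to 16 degrees.
- cover: Loose aluminium bell cover, 200 mm in diameter, 118 mm tall without its handle, wall 4 mm, open below, 0.4 kg; origin at the centre of its bottom edge, z up. Two tabs at the bottom edge, 30 mm wide, 6 mm thick, reach out to 119 mm from the axis along its +x and -x. At the start it is locked: x axis in line with the base's x, tabs under the claws, origin 30 mm above the base's origin.
- seal (a joint): Height of the sprung seal ring under the cover's edge (m): 0 as the locked cover holds it, -0.006 fully pressed, 0.004 with no cover. To free the cover press down 5 to 6 mm (about 13 N; under 4 mm the teeth block the turn), turn it 75 to 100 degrees anticlockwise seen from above while pressed (past 74 its tabs are clear of the claws), then lift it straight up at least 110 mm to clear the bottle.
- cover_tab (a point): Top of one of the cover's two tabs, at its outer end, 119 mm along the cover's +x. To lock the cover again: lower it on the base with its x axis 75 to 100 degrees anticlockwise of the base's, press it down 9 to 10 mm against the seal, turn it clockwise till its x axis is in line with the base's (the end stops lie 3 degrees farther), and let it rise 6 mm into the pockets.
- cover_handle (a point): Grip point of the cover's handle, on the cover's axis, 142 mm above its origin and 24 mm above its top. The handle is a straight black bar along the cover's x axis, 84 mm long and 18 mm wide, its upper face 6 mm above this point; pinch it across its width. An unlocked cover resting on the seal has its origin 34 mm above the base's origin.
- bottle: The tall closed bottle of clear glaze, white plastic, grey cap, 112 mm tall: cylinder 48 mm in diameter up to 78 mm, then a shoulder to a cap 33 mm in diameter from 90 to 112 mm; 0.17 kg, give or take; origin at the centre of its underside, its z axis points to the cap. Starts upright on the keeper's floor, 56 mm from the base's axis, under the cover.
- jar1: Squat closed jar, white plastic, grey lid, 56 mm tall: 50 mm in diameter up to 40 mm, lid 48 mm in diameter above; about 0.12 kg; origin at the centre of its underside, z axis towards the lid. Starts upright on the keeper's floor, 56 mm from the base's axis, under the cover. May be absent.
- jar2: A jar just like jar1. May be absent.
- jar3: A jar just like jar1. May be absent.
- board: Fixed round wooden board, 280 mm in diameter, 14 mm thick; origin at the centre of its underside, so its top is 14 mm above the origin.
- pad: Fixed square cork pad, 230 mm by 230 mm, 4 mm thick; origin at the centre of its underside.
- dish: Bystander: round clay dish, 150 mm across, 32 mm tall; origin at the centre of its underside.
- water_pot: Bystander: glass water pot, 72 mm across, 85 mm tall; origin at the centre of its underside.
- brush: Bystander: paint brush about 200 mm long lying on the table; origin under its middle.
Not all that is in view belongs to the job. There is more than one size of the cover; the job needs the largest.

How it is judged:
On the way, in this order (a step that is already met when the one before it is completed fails the run):
1. the cover has been turned about a quarter turn on the base (angle between the x axis of cover and the x axis of base, either way round above 1.2 rad and z of cover in the frame of base below 0.04 m and horizontal distance between cover and base below 0.015 m), for 0.1 s.
2. the cover is off the base and stands right way up on the pad (horizontal distance between cover and pad below 0.05 m and z of cover in the frame of pad below 0.012 m and angle between cover's own z axis and vertical below 0.1 rad), for 0.2 s.
3. the bottle is held upside down for a good second (angle between bottle's own z axis and vertical above 2.2 rad), for 1 s.
At the end, for the whole second after the job is handed in: The cover is locked on the base: x axes in line within 0.14 rad, its origin 27.5 to 32.5 mm above the base's, at rest. The bottle and every jar present stand upright (within 0.15 rad), at rest, on the board, their axes within 124 mm of its centre (horizontal distance between cover and base below 0.008 m and z of cover in the frame of base between 0.0275 and 0.0325 m and angle between the x axis of cover and the x axis of base, either way round below 0.14 rad and angle between cover's own z axis and vertical below 0.05 rad and linear speed of each of cover, bottle, jar1, jar2, jar3 below 0.05 m/s and horizontal distance between each of bottle, jar1, jar2, jar3 and board below 0.124 m and z of bottle in the frame of board between 0.008 and 0.022 m and angle between each of bottle, jar1, jar2, jar3's own z axis and vertical below 0.15 rad and z of jar1 in the frame of board between 0.008 and 0.022 m and z of jar2 in the frame of board between 0.008 and 0.022 m and z of jar3 in the frame of board between 0.008 and 0.022 m); the robot touches nothing.
It fails at once if the dish is moved more than 30 mm (distance of dish from where it was at the start of the episode above 0.03 m).
It fails at once if the water pot is moved more than 30 mm or tipped over (distance of water_pot from where it was at the start of the episode above 0.03 m or angle between water_pot's own z axis and vertical above 0.5 rad).
It fails at once if the brush is moved more than 30 mm (distance of brush from where it was at the start of the episode above 0.03 m).
Of jar1, jar2, jar3 only 1 to 3 are there at a start; the rules pass over those that are not, and their reading is None.
At some moment in a run one of jar1, jar2, jar3 may be knocked a few centimetres aside while the robot is not near it.
It also fails if it takes over 210 s, if anything falls off the work surface, if the arm or the gripper's body presses on something with over 40 N, if the wrist force passes 120 N, or if a joint passes its speed limit or range.

## Working session

There is one attempt and no reset: what is moved stays moved. The work goes in short steps, each a Python script; the robot and the scene stay as the last script left them, time stands still between calls to the robot, and variables do not carry over. Pictures are saved under pics/ and viewed, about 12 in all and at most 16, crops included, and the job is handed in when it is done.

```bash
mkdir -p pics; ls
python3 - <<'E'
from workcell import bot,hand,kinematics,get_obs,vision
import cv2,numpy as np
o=get_obs();print({k:np.round(v,3) for k,v in o.items()},bot.tcp_to_tips)
for n in ["scene","side"]:
    r=vision.read_camera(n);cv2.imwrite(f"pics/{n}0.png",r["frame"][:,:,::-1]);print(n,r["intrinsics"].round(1).tolist(),r["view"].round(3).tolist())
E
```

```text
pics
{'time_s': np.float64(0.0), 'joint_pos': array([ 1.184,  0.354,  1.634, -0.   ,  1.155, -0.002]), 'joint_vel': array([ 0.001, -0.   ,  0.   ,  0.   ,  0.001,  0.001]), 'joint_efforts': array([ 4.0000e-03, -6.0524e+01, -3.4207e+01,  0.0000e+00,  1.0000e-02,
        0.0000e+00]), 'position': array([0.234, 0.579, 0.248]), 'orientation': array([ 0.695, -0.135,  0.135, -0.694]), 'wrist_force': array([-0.034, -0.57 , -0.319]), 'ft_torque': array([-0.03 , -0.014,  0.02 ]), 'gripper_width': np.float64(0.085)} 0.017
scene [[386.1, 0.0, 321.4], [0.0, 386.1, 197.4], [0.0, 0.0, 1.0]] [[-0.407, 0.913, -0.019, 0.298], [0.655, 0.277, -0.703, -0.211], [-0.637, -0.298, -0.711, 1.65], [0.0, 0.0, 0.0, 1.0]]
side [[494.0, 0.0, 323.4], [0.0, 494.0, 200.2], [0.0, 0.0, 1.0]] [[-0.998, -0.068, 0.016, 0.495], [-0.048, 0.505, -0.862, 0.193], [0.05, -0.86, -0.507, 1.66], [0.0, 0.0, 0.0, 1.0]]
```

View pics/scene0.png

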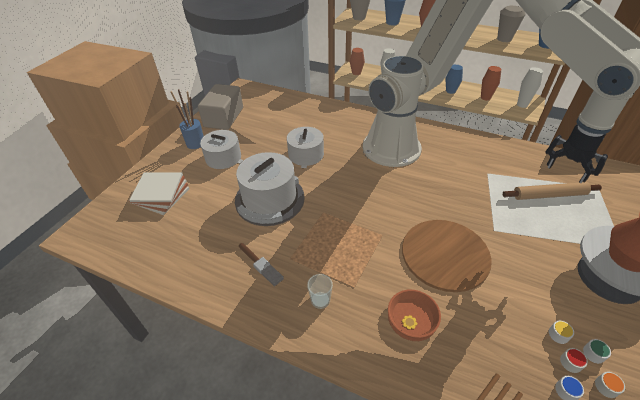

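View pics/side0.png

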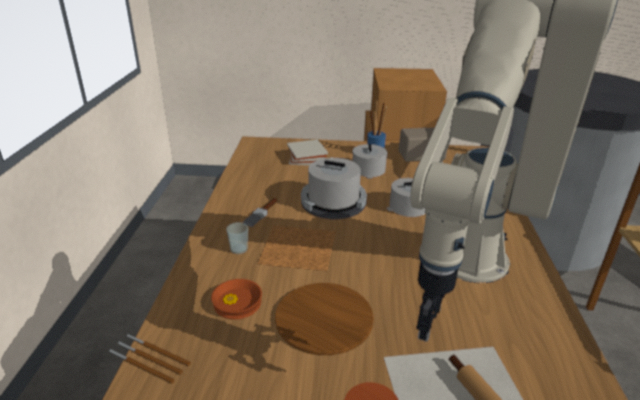

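In view that could be taken for the cover: the covers at scene (220,148) and (305,145) (both small, standing on the table), and the one at (267,180), the largest, on the dark base. I choose (267,180) and check it in the close crop.

```bash
cat > h.py <<'E'
from workcell import bot,hand,kinematics,get_obs,vision,hand_in
import cv2,numpy as np
from scipy.spatial.transform import Rotation as R
def cam(n,save=None):
    r=vision.read_camera(n)
    if save: cv2.imwrite(f"pics/{save}.png",r["frame"][:,:,::-1])
    return r
def ray(r,px):
    V=r["view"];d=V[:3,:3].T@np.linalg.inv(r["intrinsics"])@np.array([px[0],px[1],1.]);return -V[:3,:3].T@V[:3,3],d/np.linalg.norm(d)
def plane(r,px,z):
    c,d=ray(r,px);return (c+d*(z-c[2])/d[2])[:2]
def tri(r1,p1,r2,p2):
    c1,d1=ray(r1,p1);c2,d2=ray(r2,p2)
    s=np.linalg.lstsq(np.c_[d1,-d2],c2-c1,rcond=None)[0];a,b=c1+s[0]*d1,c2+s[1]*d2
    return (a+b)/2,np.linalg.norm(a-b)
def proj(r,P):
    p=r["view"][:3,:3]@np.asarray(P,float)+r["view"][:3,3];q=r["intrinsics"]@p;return q[:2]/q[2]
def down(yaw):
    "tool y down, jaw axis z at yaw in the world xy plane"
    y=np.array([0,0,-1.]);z=np.array([np.cos(yaw),np.sin(yaw),0]);return R.from_matrix(np.c_[np.cross(y,z),y,z])
def circ(P):
    P=np.asarray(P);s=np.linalg.lstsq(np.c_[2*P,np.ones(len(P))],(P**2).sum(1),rcond=None)[0];return s[:2],np.sqrt(s[2]+s[:2]@s[:2])
E
python3 - <<'E'
from h import *
s=cam("scene");d=cam("side")
print("handle",tri(s,(264,165),d,(334,164)), plane(s,(264,165),.178),plane(d,(334,164),.178))
print("small",plane(s,(220,163),0.0),plane(s,(305,160),0))
print("board",[plane(s,p,.014).round(3) for p in [(403,245),(491,258),(446,221),(440,290)]],plane(d,(324,316),.014))
print("pad",[plane(s,p,.004).round(3) for p in [(330,214),(384,234),(350,287),(294,258)]])
print("pot",plane(s,(319,302),0),plane(d,(238,248),0),"dish",plane(s,(413,322),0.01),plane(d,(237,303),.01))
print("brush",plane(s,(240,245),0.01),plane(s,(280,281),0.01))
a=s["frame"][130:230,220:320];b=d["frame"][140:225,285:385]
a=cv2.resize(a,(400,400),interpolation=3);b=cv2.resize(b,(400,340),interpolation=3)
c=np.zeros((400,800,3),np.uint8);c[:,:400]=a;c[:340,400:]=b;cv2.imwrite("pics/crop1.png",c[:,:,::-1])
E
```

```text
handle (array([ 0.47830068, -0.32461215,  0.16986228]), np.float64(0.006836914402500746)) [ 0.48195108 -0.32208395] [ 0.47922797 -0.30143323]
small [ 0.36845014 -0.62313156] [ 0.21460014 -0.30577346]
board [array([0.497, 0.188]), array([0.438, 0.458]), array([0.337, 0.296]), array([0.617, 0.334])] [0.47190395 0.33261809]
pad [array([ 0.456, -0.09 ]), array([0.468, 0.115]), array([0.707, 0.083]), array([ 0.679, -0.122])]
pot [0.78855277 0.01676561] [0.7870365  0.01593903] dish [0.74564571 0.28683262] [0.72789329 0.2964391 ]
brush [ 0.70615688 -0.30867637] [ 0.77599124 -0.11991981]
```

View pics/crop1.png

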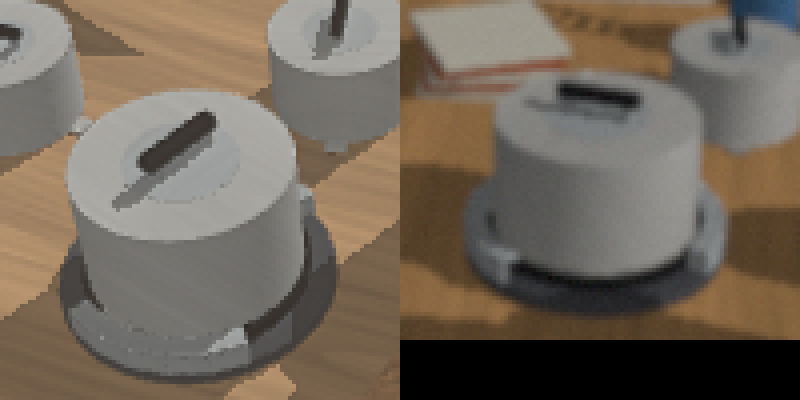

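Run:
```python
from h import *
s=cam("scene")
a,b=plane(s,(256.2,170),.178),plane(s,(272.5,160),.178);v=b-a;th=np.arctan2(v[1],v[0]);print("handle dir",th,np.linalg.norm(v))
p=np.array([.481,-.315,.40]);q=None
for k in range(-6,7):
    j=kinematics.solve_ik(p,down(k*np.pi/6).as_quat()); print(k,None if j is None else np.round(j,2))
yaw=(th+np.pi/2+np.pi/2)%np.pi-np.pi/2
bot.reach(p,down(yaw).as_quat());print(yaw,get_obs()["joint_pos"].round(3))
w=cam("wrist","w1");print(w["view"].round(3).tolist(),w["intrinsics"][0,0])
```

```text
handle dir 2.7836510262267544 0.0716435157027211
-6 [-0.58  0.17  1.55 -0.    1.43  2.56]
-5 [-0.58  0.17  1.55 -0.    1.43  2.04]
-4 [-0.58  0.17  1.55  0.    1.43  1.51]
-3 [-0.58  0.17  1.55 -0.    1.43  0.99]
-2 [-0.58  0.17  1.55  0.    1.43  0.46]
-1 [-0.58  0.17  1.55 -0.    1.43 -0.06]
0 [-0.58  0.17  1.55 -0.    1.43 -0.58]
1 [-0.58  0.17  1.55 -0.    1.43 -1.11]
2 [-0.58  0.17  1.55 -0.    1.43 -1.63]
3 [-0.58  0.17  1.55 -0.    1.43 -2.15]
4 [-0.58  0.17  1.55 -0.    1.43 -2.68]
5 None
6 [-0.58  0.17  1.55 -0.    1.43  2.56]
1.2128546994318583 [-0.581  0.167  1.548  0.     1.427 -1.795]
[[0.349, 0.937, -0.0, 0.127], [0.895, -0.333, 0.297, -0.62], [0.278, -0.104, -0.955, 0.357], [0.0, 0.0, 0.0, 1.0]] 323.3931487424278
```

View pics/w1.png

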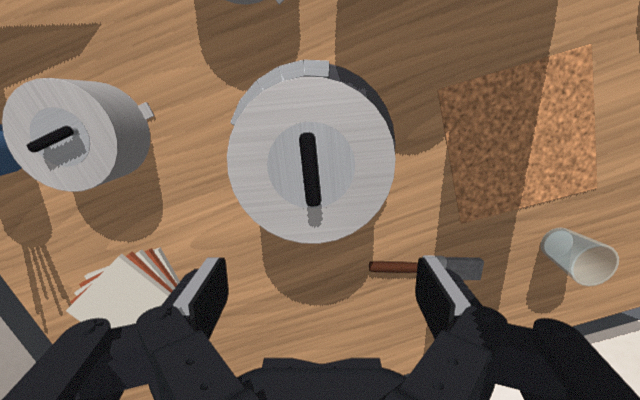

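The wrist view shows the large cover with the handle from (307,133) to (315,206), the pad at (438–597, 45–222), the pot at (580,257) and the brush at (425,267).

Run:
```python
from h import *
w=cam("wrist");f=w["frame"]
m=(f.max(2)<60).astype(np.uint8);m[:120]=0;m[220:]=0;m[:,:280]=0;m[:,350:]=0
n,l,st,ce=cv2.connectedComponentsWithStats(m);i=1+st[1:,4].argmax()
ys,xs=np.where(l==i);P=np.array([plane(w,(x,y),.178) for x,y in zip(xs,ys)])
c,(ww,hh),ang=cv2.minAreaRect((P*1e3).astype(np.float32));print(c,ww,hh,ang,P.mean(0))
u,sv,vt=np.linalg.svd(P-P.mean(0),full_matrices=False);print("dir",np.arctan2(vt[0,1],vt[0,0]))
# cover's top rim (z .148): grey pixels contour
hsv=cv2.cvtColor(f,cv2.COLOR_RGB2HSV)
rim=[(228,160),(395,158),(310,243),(250,215),(372,215)]
print("rim",circ([plane(w,p,.148) for p in rim]))
C=[plane(w,p,.004) for p in [(438,91),(586,45),(597,190),(462,222)]];print("pad",np.round(C,3).tolist(),np.mean(C,0))
```

```text
(476.562744140625, -326.0500183105469) 16.782196044921875 81.58126068115234 74.8132553100586 [ 0.47529452 -0.32571332]
dir -0.26553336471907757
rim (array([ 0.47773679, -0.32610457]), np.float64(0.09821159765141836))
pad [[0.462, -0.117], [0.475, 0.102], [0.707, 0.093], [0.685, -0.132]] [ 0.58243466 -0.01352714]
```

```bash
cat >> h.py <<'E'
def handle(z,roi=None):
    w=cam("wrist");f=w["frame"];m=(f.max(2)<60).astype(np.uint8)
    n,l,st,ce=cv2.connectedComponentsWithStats(m);out=[]
    for i in range(1,n):
        if st[i,4]<300 or st[i,0]+st[i,2]>=638 or st[i,0]<2 or st[i,1]+st[i,3]>=398: continue
        ys,xs=np.where(l==i);P=np.array([plane(w,(x,y),z) for x,y in zip(xs,ys)])
        c,wh,_=cv2.minAreaRect((P*1e3).astype(np.float32));vt=np.linalg.svd(P-P.mean(0),full_matrices=False)[2]
        out.append((np.round(c,1),np.round(wh,1),round(float(np.arctan(vt[0,1]/vt[0,0])),3)))
    return out
def F(): o=get_obs();return o["time_s"].round(1),o["position"].round(4),o["wrist_force"].round(1),o["ft_torque"].round(2),round(float(o["gripper_width"]),4)
E
python3 - <<'E'
from h import *
yaw=-0.265-np.pi/2
bot.reach([.4768,-.326,.30],down(yaw).as_quat());print(get_obs()["joint_pos"].round(2))
print(handle(.178))
bot.reach([.4768,-.326,.35],down(yaw+np.pi/2).as_quat());print(get_obs()["joint_pos"].round(2))
print(handle(.178),F())
E
```

```text
[-0.6   0.23  1.68  0.    1.23  1.23]
[(array([ 551.6, -391.4]), array([51.1,  9.8]), 0.754), (array([ 479.5, -327.2]), array([17. , 81.5]), -0.264)]
[-0.6   0.2   1.62  0.    1.33 -0.34]Traceback (most recent call last):
  File "<stdin>", line 6, in <module>
  File "h.py", line 32, in F
    def F(): o=get_obs();return o["time_s"].round(1),o["position"].round(4),o["wrist_force"].round(1),o["ft_torque"].round(2),round(float(o["gripper_width"]),4)
                                ^^^^^^^^^^^^^^^^^
AttributeError: 'float' object has no attribute 'round'
```

```bash
sed -i 's/return o\["time_s"\].round(1)/return round(float(o["time_s"]),1)/' h.py
python3 - <<'E'
from h import *
yaw=-0.265-np.pi/2;x,y=.478,-.3266
q=down(yaw).as_quat()
hand.move_gripper(.05)
bot.reach([x,y,.25],q);print(handle(.178));bot.servo_line([x,y,.170],velocity=.1);print(F())
hand.move_gripper(.0,60);print(F())
for dz in (.003,.0055):
    bot.servo_line([x,y,.170-dz],velocity=.02);bot.dwell(.2);print(F())
E
```

```text
[(array([ 553.9, -387.4]), array([44.3,  7.6]), 0.796), (array([ 480.1, -327.3]), array([17.1, 81.9]), -0.265)]
(10.5, array([ 0.4784, -0.3268,  0.1705]), array([-0.4,  0.2, -0.2]), array([-0.02,  0.02,  0.02]), 0.0502)
(10.9, array([ 0.4783, -0.3267,  0.1707]), array([-0.7,  1.5,  4.6]), array([ 0.23,  0.08, -0.  ]), 0.0169)
(11.4, array([ 0.4784, -0.3267,  0.1679]), array([-2.2,  2.6,  7.7]), array([0.36, 0.2 , 0.05]), 0.0169)
(11.9, array([ 0.4784, -0.3267,  0.1656]), array([-2.1,  2.5, 11.7]), array([ 0.44,  0.35, -0.04]), 0.0169)
```

Run:
```python
from h import *
yaw=-0.265-np.pi/2;x,y=.478,-.3266
bot.servo_line([x,y,.170-.0063],velocity=.02);bot.dwell(.2);print(F())
if F()[2][2]<30:
  for d in (5,15,30,50,70,86):
    bot.reach([x,y,.170-.0063],down(yaw+np.radians(d)).as_quat());o=get_obs();print(d,F(),o["joint_pos"][5].round(3))
    if abs(F()[3][2])>3: break
  bot.dwell(.2);cam("scene","s2")
```

```text
(12.3, array([ 0.4784, -0.3267,  0.1649]), array([-2.3,  2.7, 11.7]), array([0.43, 0.35, 0.01]), 0.0167)
5 (12.6, array([ 0.4788, -0.3271,  0.1651]), array([-1. ,  2.7, 11.1]), array([ 0.36,  0.21, -0.16]), 0.0168) 1.146
15 (12.9, array([ 0.4791, -0.3273,  0.1653]), array([-0.2,  0.9, 12. ]), array([0.23, 0.07, 0.29]), 0.0174) 0.971
30 (13.2, array([ 0.4791, -0.3274,  0.1653]), array([-0.1,  1.3, 11.8]), array([0.25, 0.08, 0.37]), 0.0168) 0.709
50 (13.7, array([ 0.4791, -0.3274,  0.1653]), array([ 0.7,  0.7, 11.3]), array([0.22, 0.12, 0.3 ]), 0.0171) 0.361
70 (14.1, array([ 0.4791, -0.3272,  0.1652]), array([ 0.7,  1.9, 11.9]), array([0.41, 0.04, 0.01]), 0.0168) 0.012
86 (14.5, array([ 0.479 , -0.3272,  0.1652]), array([ 0. ,  1.8, 11.8]), array([0.37, 0.19, 0.27]), 0.0168) -0.268
```

Run:
```python
from h import *
x,y=.4788,-.327;yaw=-0.265-np.pi/2+np.radians(86)
bot.servo_line([x,y,.172],velocity=.03);print(F())
bot.servo_line([x,y,.32],velocity=.1);print(F());cam("scene","s2")
q=down(-0.3).as_quat()
bot.reach([.58,-.012,.30],q);bot.servo_line([.58,-.012,.17],velocity=.12)
bot.servo_line([.58,-.012,.1445],velocity=.04);bot.dwell(.2);print(F())
```

```text
(15.2, array([ 0.4791, -0.3272,  0.1721]), array([1.4, 0. , 2.9]), array([ 0.04, -0.1 ,  0.33]), 0.0169)
(16.8, array([ 0.4785, -0.3268,  0.3192]), array([ 0.3, -0.8, -3.7]), array([ 0.01,  0.02, -0.06]), 0.0168)
(20.3, array([ 0.5793, -0.0121,  0.1446]), array([-5.8,  0. ,  4.5]), array([-0.01,  0.6 ,  0.03]), 0.0174)
```

View pics/s2.png

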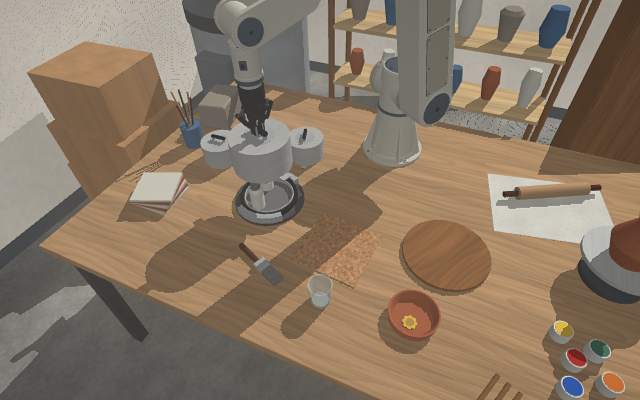

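The cover is held clear and level; the bottle and jars are visible in the keeper at (262,195). Releasing on the pad and looking into the keeper.

Run:
```python
from h import *
hand.move_gripper(.05);print(F())
bot.servo_line([.58,-.012,.25],velocity=.2)
print(handle(.152))
hand.move_gripper(.085)
bot.reach([.42,-.29,.38],down(-0.6).as_quat());print(F())
w=cam("wrist","w3");print(proj(w,[.4785,-.327,.016]))
```

```text
(20.7, array([ 0.5802, -0.012 ,  0.1445]), array([-0.7, -0.1, -0.9]), array([0.01, 0.02, 0.04]), 0.05)
[(array([580.4, -11.8]), array([81. , 17.1]), 1.271)]
(23.2, array([ 0.4204, -0.2894,  0.3795]), array([ 0.3, -0.1,  0.2]), array([ 0.05, -0.02,  0.02]), 0.0849)
[366.61975987 150.77547756]
```

View pics/w3.png

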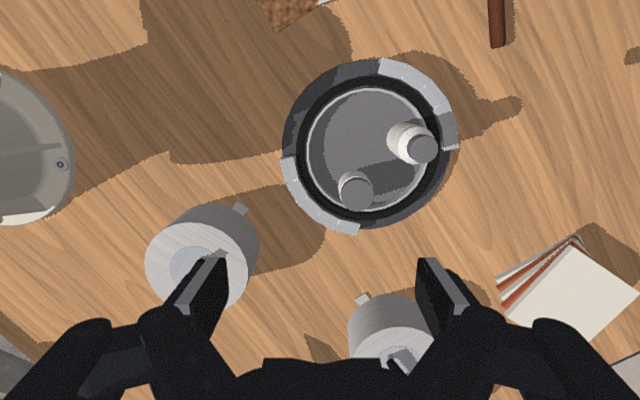

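The keeper holds two items: the bottle with its cap at (422,148) and one jar with its lid at (356,189). No other jar is visible.

Run:
```python
from h import *
w=cam("wrist")
f=w["frame"]
B=plane(w,(422,148),.128);J=plane(w,(356,189),.072)
b0=np.array([.4785,-.327])
for n,P in (("bottle",B),("jar",J)): print(n,P.round(4),np.linalg.norm(P-b0),np.arctan2(*(P-b0)[::-1]))
print("dist",np.linalg.norm(B-J),"dir",np.arctan2(*(J-B)[::-1]))
# base outer rim at z~.016? claw outer
g=cv2.cvtColor(f,cv2.COLOR_RGB2GRAY)
c=cv2.resize(f[50:240,270:470],(800,760),interpolation=cv2.INTER_CUBIC)[:600]
cv2.imwrite("pics/crop2.png",c[:,:,::-1])
bot.reach([.40,.20,.40],down(-0.3).as_quat());w=cam("wrist","w4");print([proj(w,[.47,.32,.014])],F()[:2])
f=w["frame"];hsv=cv2.cvtColor(f,cv2.COLOR_RGB2HSV);print(hsv[tuple(proj(w,[.47,.32,.014]).astype(int)[::-1])])
```

```text
bottle [ 0.5301 -0.3373] 0.05264919794096973 -0.19773929558915898
jar [ 0.4367 -0.3521] 0.04872937417925162 -2.6011231316081593
dist 0.09456138501834792 dir -2.9851834119241376
[array([341.90067992,  55.83164035])] (25.1, array([0.4004, 0.1994, 0.3999]))
[ 12 142 144]
```

View pics/crop2.png

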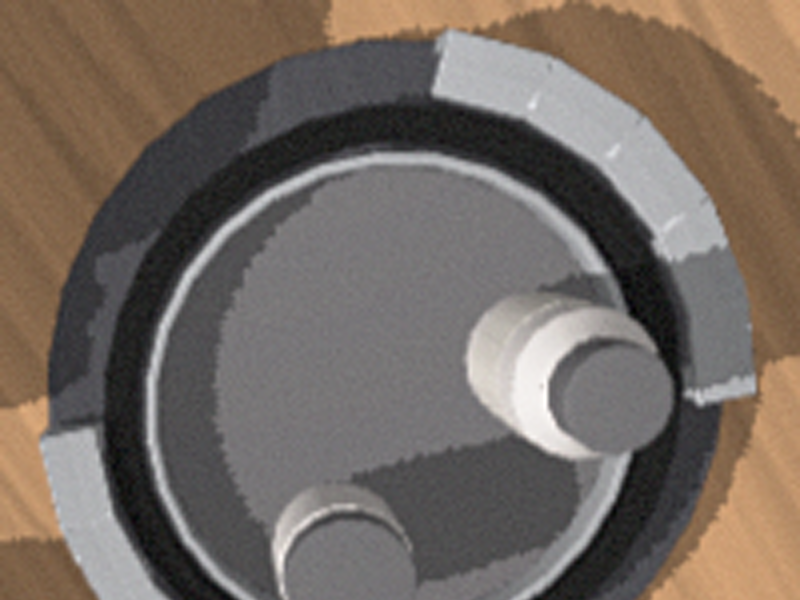

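View pics/w4.png

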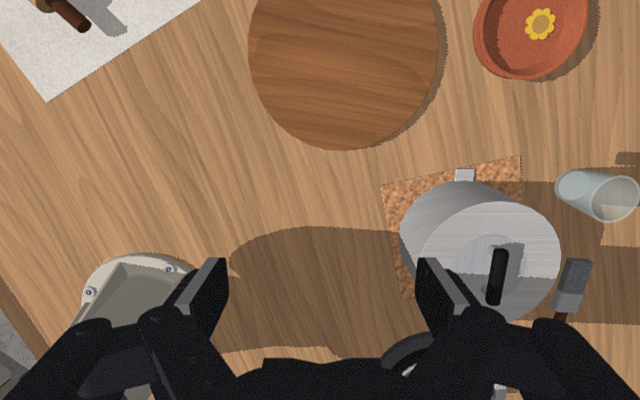

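Run:
```python
from h import *
w=cam("wrist")
print("board",circ([plane(w,p,.014) for p in [(248,50),(440,50),(340,150),(275,115),(415,113)]]))
q=down(-1.77).as_quat();x,y=.5305,-.3375
bot.reach([x,y,.25],q)
bot.servo_line([x,y,.081],velocity=.12);print(F())
hand.move_gripper(0,70);print(F())
bot.servo_line([x,y,.10],velocity=.05);print(F())
bot.servo_line([x,y,.40],velocity=.2);print(F(),get_obs()["joint_pos"].round(3));cam("scene","s5")
w=cam("wrist","w5")
```

```text
board (array([0.47456151, 0.32205875]), np.float64(0.13836767528890415))
(28.8, array([ 0.531 , -0.3378,  0.0818]), array([ 0.2, -0.1, -0.7]), array([ 0.03, -0.05,  0.04]), 0.0846)
(29.2, array([ 0.5308, -0.338 ,  0.0818]), array([-1.9, -0.9,  4.9]), array([-0.03,  0.18,  0.03]), 0.0464)
(29.8, array([ 0.5306, -0.3375,  0.1002]), array([-0.3, -0.1, -2.1]), array([-0.08,  0.09, -0.01]), 0.0465)
(31.4, array([ 0.5301, -0.3372,  0.3988]), array([-0.6,  0.5, -1.1]), array([ 0.03, -0.05,  0.01]), 0.0464) [-0.569  0.259  1.435  0.     1.45   1.201]
```

View pics/s5.png

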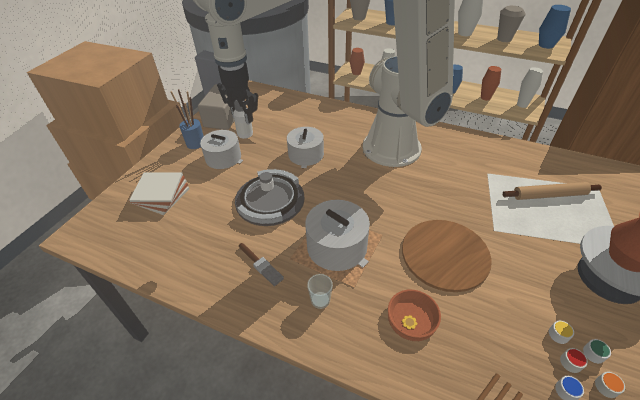

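Run:
```python
from h import *
j=np.array(get_obs()["joint_pos"])
def tilt(): 
    y=R.from_quat(get_obs()["orientation"]).as_matrix()[:,1];return round(float(np.arccos(-y[2])),2)
for a in (1.0,2.1,3.14):
    k=j.copy();k[3]=a;bot.goto_joints(k);print(tilt(),F())
bot.dwell(2.0);cam("scene","s6")
for a in (2.1,1.0,0):
    k[3]=a;bot.goto_joints(k)
print(tilt(),F());cam("scene","s7")
a=cv2.imread("pics/s6.png")[0:200,120:380];b=cv2.imread("pics/s7.png")[0:200,120:380]
cv2.imwrite("pics/flip.png",cv2.resize(np.hstack([a,b]),(780,300)))
```

```text
0.99 (32.7, array([ 0.6919, -0.1182,  0.5455]), array([ 0.3,  0.9, -1.5]), array([-0.52,  0.38, -0.  ]), 0.0463)
2.07 (34.0, array([ 0.731 , -0.1341,  0.8809]), array([-0.1, -0. , -0.9]), array([-0.43,  0.45,  0.04]), 0.0464)
2.9 (35.2, array([ 0.5976, -0.3791,  1.0405]), array([ 0.4,  0.6, -1.4]), array([ 0.07,  0.13, -0.02]), 0.0463)
0.0 (40.9, array([ 0.5307, -0.3367,  0.3989]), array([ 0.2,  0.1, -1. ]), array([ 0.02, -0.01,  0.03]), 0.0464)
```

View pics/flip.png

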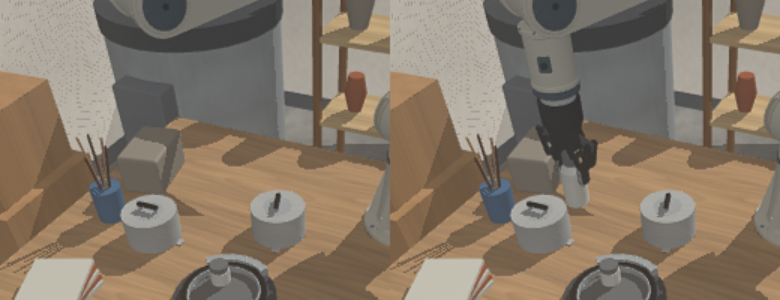

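Run:
```python
from h import *
x,y=.4746,.375
bot.reach([x,y,.30],down(-0.9).as_quat())
bot.servo_line([x,y,.095],velocity=.15);print(F())
z=.083
while z>.076:
    bot.servo_line([x,y,z],velocity=.03);f=F()
    if f[2][2]>3: break
    z-=.001
print(z,f)
hand.move_gripper(.085);bot.servo_line([x,y,.25],velocity=.2)
bot.reach([.42,-.29,.38],down(-0.6).as_quat());print(F())
w=cam("wrist","w8");s=cam("scene","s8")
a=cv2.resize(w["frame"][50:250,260:480],(396,360));b=cv2.resize(s["frame"][160:320,230:510],(404,231))
c=np.zeros((360,800,3),np.uint8);c[:,:396]=a;c[:231,396:]=b;cv2.imwrite("pics/c8.png",c[:,:,::-1])
```

```text
(45.0, array([0.4751, 0.3754, 0.0959]), array([ 0.3, -0.5, -0.4]), array([ 0.03, -0.01,  0.  ]), 0.0463)
0.079 (46.6, array([0.4749, 0.3752, 0.0797]), array([-0.7, -1.6,  5.9]), array([-0.21,  0.32, -0.02]), 0.0462)
(50.5, array([ 0.4203, -0.2895,  0.3798]), array([-0.1, -0.5, -0. ]), array([ 0.  ,  0.01, -0.02]), 0.0847)
```

View pics/c8.png

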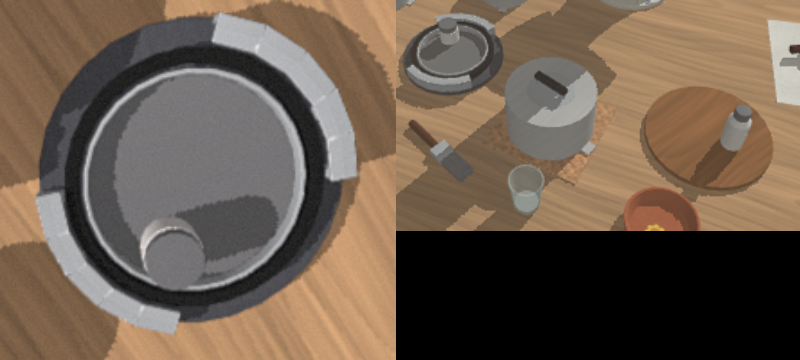

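Only one jar is in the keeper, with its lid at wrist px (357,193). The bottle stands upright on the board.

Run:
```python
from h import *
w=cam("wrist")
U=lambda p:(260+p[0]/1.8,50+p[1]/1.8)
J=plane(w,U((174,258)),.072);b0=np.array([.4787,-.327]);print("jar",J,np.linalg.norm(J-b0),np.arctan2(*(J-b0)[::-1]))
O=[plane(w,U(p),.041) for p in [(217,15),(356,178),(38,197),(176,333)]]
for P in O: print(P.round(4),np.linalg.norm(P-b0).round(4),np.degrees(np.arctan2(*(P-b0)[::-1])).round(1))
print("base centre from claws",circ(O))
d=J-b0;yaw=np.arctan2(d[1],d[0])+np.pi/2
yaw=(yaw+np.pi)%(2*np.pi)-np.pi;print(yaw)
if yaw>0.9: yaw-=np.pi
bot.reach([*J,.2],down(yaw).as_quat());bot.servo_line([*J,.055],velocity=.12);print(F())
hand.move_gripper(0,60);print(F())
bot.servo_line([*J,.075],velocity=.05);print(F());bot.servo_line([*J,.30],velocity=.2)
x,y=.4746,.28
bot.reach([x,y,.25],down(-0.9).as_quat());bot.servo_line([x,y,.07],velocity=.15)
z=.057
while z>.048:
    bot.servo_line([x,y,z],velocity=.03);f=F()
    if f[2][2]>3: break
    z-=.001
print(z,f)
hand.move_gripper(.085);bot.servo_line([x,y,.25],velocity=.2);print(F())
bot.reach([.40,.20,.40],down(-0.3).as_quat());w=cam("wrist");s=cam("scene")
a=cv2.resize(w["frame"][0:220,220:600],(656,380));b=cv2.resize(s["frame"][160:320,230:510],(350,200))
c=np.zeros((580,656,3),np.uint8);c[:380]=a;c[380:,:350]=b;cv2.imwrite("pics/c9.png",c[:,:,::-1])
```

```text
jar [ 0.43405193 -0.35851279] 0.05464892838181179 -2.526981970344756
[ 0.5577 -0.2288] 0.1261 51.2
[ 0.5871 -0.3935] 0.1272 -31.5
[ 0.369  -0.2632] 0.1269 149.8
[ 0.3971 -0.4259] 0.1282 -129.5
base centre from claws (array([ 0.47827622, -0.32799527]), np.float64(0.12708612478829748))
-0.9561856435498592
(52.8, array([ 0.4345, -0.3589,  0.0557]), array([0.6, 0.1, 0.2]), array([0.  , 0.06, 0.01]), 0.085)
(53.2, array([ 0.4343, -0.3587,  0.0559]), array([-1.2,  1.7,  7.8]), array([ 0.29,  0.39, -0.04]), 0.0478)
(53.8, array([ 0.4342, -0.3586,  0.0753]), array([ 0.5,  0.6, -1.2]), array([ 0.01,  0.01, -0.05]), 0.0479)
0.053 (60.2, array([0.4746, 0.28  , 0.0539]), array([-3.8, -1.4, 11.3]), array([-0.31,  0.6 , -0.01]), 0.0477)
(61.8, array([0.474 , 0.2796, 0.2489]), array([ 0.2,  0. , -0.2]), array([-0.05, -0.03,  0.  ]), 0.0855)
```

View pics/c9.png

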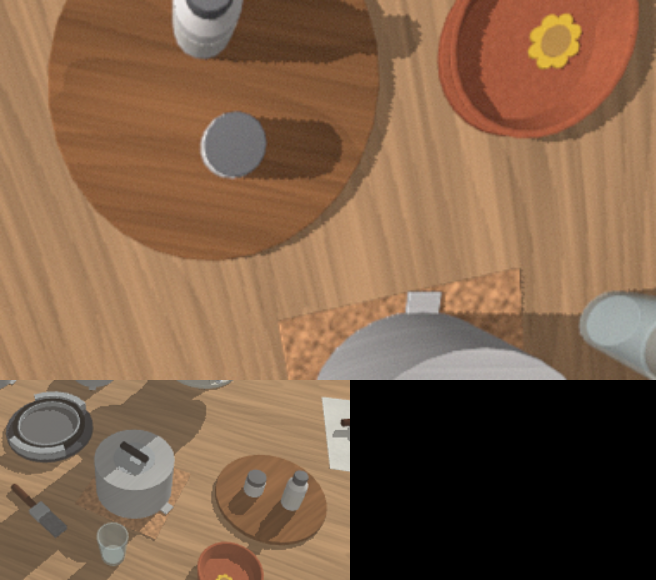

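Jar and bottle stand on the board and the keeper is empty. Now the cover.

Run:
```python
from h import *
hand.move_gripper(.05)
bot.reach([.5802,-.012,.25],down(-0.3).as_quat());print(handle(.152))
bot.servo_line([.5802,-.012,.1445],velocity=.12);hand.move_gripper(0,60);print(F())
bot.servo_line([.5802,-.012,.30],velocity=.15);print(F())
x,y=.4783,-.3268;y0=-0.265-np.pi/2
q=down(y0+np.radians(86)).as_quat()
bot.reach([x,y,.30],q);bot.servo_line([x,y,.19],velocity=.12);print(F())
bot.servo_line([x,y,.176],velocity=.03);bot.dwell(.2);print(F());cam("scene","s10")
bot.servo_line([x,y,.172],velocity=.03);bot.dwell(.2);print(F())
```

```text
[(array([580.3, -12. ]), array([81.7, 17.1]), 1.269)]
(65.8, array([ 0.58  , -0.0119,  0.1449]), array([-4.4,  0.9,  5.3]), array([ 0.14,  0.31, -0.02]), 0.017)
(67.0, array([ 0.5796, -0.012 ,  0.2989]), array([-1.1, -0.4, -4.3]), array([ 0.02, -0.02,  0.01]), 0.0169)
(69.3, array([ 0.4788, -0.327 ,  0.1908]), array([ 0.3, -0.1, -3. ]), array([-0.01, -0.03, -0.02]), 0.017)
(70.1, array([ 0.4784, -0.3268,  0.1761]), array([ 0.3, -0.5, -3.9]), array([-0.  , -0.04, -0.03]), 0.0169)
(70.7, array([ 0.4784, -0.327 ,  0.1724]), array([-2.3,  0.2,  2.1]), array([-0.06,  0.1 , -0.02]), 0.0168)
```

Run:
```python
from h import *
x,y=.4783,-.3268;y0=-0.265-np.pi/2
bot.servo_line([x,y,.1635],velocity=.02);bot.dwell(.2);print(F())
ok=F()[2][2]<35 and F()[1][2]<.1665
if ok:
  for d in (80,65,45,25,10,4,0,-.8):
    bot.reach([x,y,.1635],down(y0+np.radians(d)).as_quat());f=F();print(d,f)
    if abs(f[3][2])>3: break
  bot.dwell(.2);bot.servo_line([x,y,.1705],velocity=.03);bot.dwell(.3);print(F())
  cam("scene","s11");c=cv2.imread("pics/s11.png")[120:240,200:340];cv2.imwrite("pics/c11.png",cv2.resize(c,(700,600),interpolation=2))
```

```text
(71.5, array([ 0.4785, -0.327 ,  0.1648]), array([-6. ,  1.8, 16.2]), array([ 0.33,  0.75, -0.04]), 0.0167)
80 (71.7, array([ 0.4788, -0.3271,  0.1648]), array([-3.9,  1.6, 14.6]), array([0.27, 0.53, 0.48]), 0.0167)
65 (72.1, array([ 0.4793, -0.3274,  0.1648]), array([-1.8,  0.4, 13.1]), array([ 0.13,  0.33, -0.34]), 0.0168)
45 (72.5, array([ 0.4794, -0.3274,  0.1648]), array([-2.5,  0.9, 12.3]), array([ 0.03,  0.31, -0.07]), 0.0169)
25 (72.9, array([ 0.4798, -0.3277,  0.165 ]), array([ 0.1,  0.2, 12.6]), array([-0.15,  0.17, -0.13]), 0.017)
10 (73.3, array([ 0.4798, -0.3278,  0.165 ]), array([-0.7, -1. , 12.3]), array([-0.17,  0.22, -0.3 ]), 0.017)
4 (73.5, array([ 0.4798, -0.3278,  0.165 ]), array([-0.5, -1.1, 11.8]), array([-0.25,  0.23,  0.08]), 0.0166)
0 (73.8, array([ 0.4797, -0.3278,  0.165 ]), array([-0.8, -1.3, 12.3]), array([-0.17,  0.23,  0.43]), 0.0169)
-0.8 (74.0, array([ 0.4798, -0.3278,  0.165 ]), array([-0.4,  0.1, 12. ]), array([-0.12,  0.25,  0.92]), 0.0168)
(74.9, array([ 0.479 , -0.3273,  0.1709]), array([ 4.7, -2.8,  4. ]), array([-0.77, -0.56,  0.32]), 0.0165)
```

View pics/c11.png

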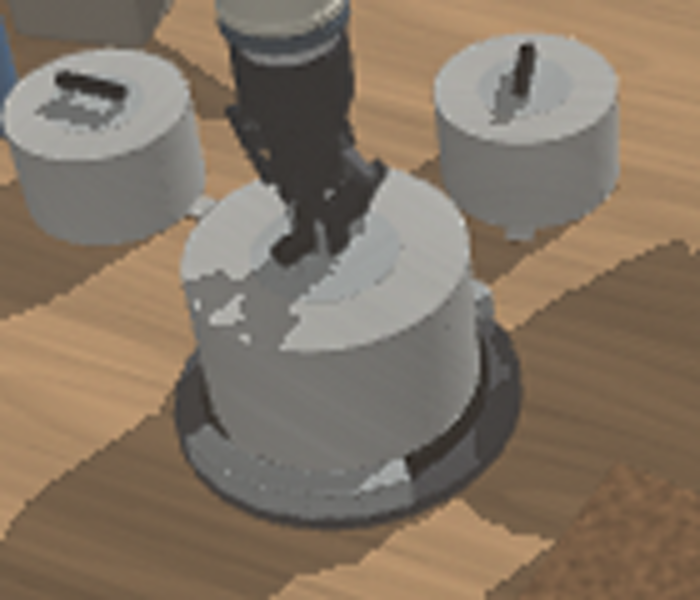

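Run:
```python
from h import *
x,y=.4783,-.3268
bot.servo_line([x,y,.1735],velocity=.02);bot.dwell(.2);print("tug",F())
bot.servo_line([x,y,.1705],velocity=.02);bot.dwell(.2);print(F())
hand.move_gripper(.06);bot.dwell(.3);bot.servo_line([x,y,.30],velocity=.15);print(F(),handle(.178))
bot.reach([.4768,-.326,.40],down(1.2128).as_quat());print(handle(.178))
bot.reach([.40,.20,.40],down(-0.3).as_quat());w=cam("wrist","w12");s=cam("scene")
a=cv2.resize(w["frame"][:220,200:600],(400,220));b=s["frame"][130:350,200:520]
cv2.imwrite("pics/c12.png",np.hstack([a,b])[:,:,::-1]);print(F())
```

```text
tug (75.5, array([ 0.4791, -0.3273,  0.1712]), array([ 13.5,  -9. , -21.6]), array([-1.72, -1.99,  0.29]), 0.0168)
(76.0, array([ 0.4789, -0.3272,  0.1709]), array([ 3.7, -3.1,  4.6]), array([-0.7 , -0.54,  0.34]), 0.0166)
(77.8, array([ 0.4778, -0.3265,  0.299 ]), array([-0.2,  0. ,  0.3]), array([ 0.01, -0.02, -0.01]), 0.0603) [(array([ 552.3, -391.9]), array([49.9,  9.5]), 0.756), (array([ 480.1, -328. ]), array([17.2, 80.4]), -0.275)]
[(array([ 423.9, -245.3]), array([88.4, 15.1]), 0.484), (array([ 347.4, -574.5]), array([10.8, 54.7]), -1.536), (array([ 476.7, -326.8]), array([16.8, 80.9]), -0.275), (array([ 557.4, -750.7]), array([53.9, 34.7]), 0.302)]
(82.7, array([0.4003, 0.1997, 0.4   ]), array([-0.2,  0.7, -0.1]), array([0.04, 0.04, 0.  ]), 0.0604)
```

View pics/c12.png

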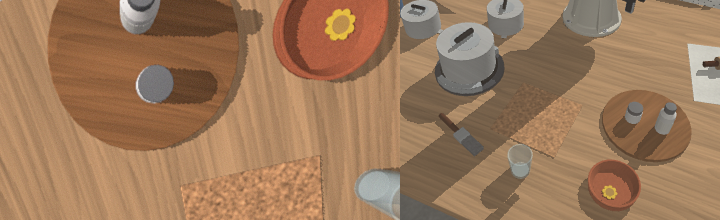

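```bash
python3 -c "
from h import *
hand_in()"
```

```text
the job is handed in; nothing more can be done
```

The job is done and handed in at about 83 s of the 210 s allowed; `hand_in` gave no verdict.

**What I did:**
- I pressed the cover down, turned it 86° anticlockwise, lifted it off and stood it on the cork pad.
- I lifted the bottle out, turned it to about 2.9 rad, held it there for 2 s, turned it upright and stood it on the board.
- I moved the jar to the board. Only one jar was in the keeper.
- I put the cover back on the empty keeper, pressed it and turned it clockwise until it lined up with the base.

**Last checks:**
- **Cover:** it held against an upward tug of about 22 N. Its handle is back within about 1 mm and 0.01 rad of where it started.
- **Bottle and jar:** both stand upright, about 53 mm and 42 mm from the board's centre, well inside the 124 mm limit.
- **Bystanders:** the dish, water pot and brush look where they were; I judged this by eye and did not measure it.
- **Robot:** the arm was clear of everything at hand-in.

No check failed. The first two-view fix on the cover's handle was out by about 7 mm between its two rays; I replaced it with close wrist-camera views before gripping. I saw no sign of the jar being knocked during the run.

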